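# Clamp the drilled block in the bench jig

## Task

Clamp the wooden block that sits in the corner of the jig board: push the steel strap round with the side of a finger until it stands against its stop over the block, and only then press the raised cam lever fully down so that the rubber foot grips the block. Push and press only: do not lift the block or shift it out of its corner, and leave the other things on the board and bench where they are. Finish with the strap over, the lever down, and the hand away.

Things in the scene. Friction and masses are not known exactly. Their poses are not given: they have to be found in the camera images.
- jig: plywood board 280 (x) x 340 (y) x 18 mm, fixed on the bench, turned by up to 0.45 rad; origin: centre of its underside. In its frame (x away from the robot, y left) the strap's pivot post stands at (40, -50) mm; a dark wooden L fence, 20 mm above the board, stands beyond and left of the block. All heights in these notes are above the bench
- block: brown wooden block 90 (x) x 60 (y) x 30 mm with two small dark holes in its top, loose in the fence corner with 1 to 4 mm of play; origin at the centre of its underside, 18 mm high; its top is 48 mm high. It lies at about (38, 58) mm in the jig's frame
- strap (a joint): strap's angle about its vertical pivot: 0 = over the block, against the end stop, pointing along the jig's +y; grows as it opens anticlockwise seen from above (1.57: points along the jig's -x, to the robot). Limit 2.1; starts at 1.1 to 1.9. Stiff (about 1.4 N at the nose), stays where left. To close it, push its anticlockwise side so that it turns clockwise
- strap_pivot (a point): point on the strap's pivot axis at its top face, 80 mm high. The strap is a flat-sided steel bar 28 mm wide, 20 mm tall (60 to 80 mm high), its nose end 128 mm from the pivot axis. Room between its underside and the block's top: 12 mm
- strap_nose (a point): point on the strap's top face over the foot, 110 mm from the pivot axis, 80 mm high; the direction from strap_pivot to strap_nose is where the strap points
- lever (a joint): cam lever's angle: 0 = raised 0.96 rad above level; 0.96 = fully down, level, end stop. Starts at 0 to 0.2. It rides on the strap, hinged on a level axis 94 mm high right over the pivot, and points away from the nose. Pressing on it from above turns it down. Stiff: 0.3 N m, rising to 0.45 as the foot grips (5 N at its end, 9 N at 50 mm from its axis); stays where left
- lever_end (a point): middle of the free end of the lever, 105 mm from its axis, 14 mm thick and 24 mm wide there (black plastic grip over the last 40 mm); 94 mm high when down, up to 180 mm when raised. Nearer its axis the lever is a bar 14 mm wide and 10 mm thick
- foot: black rubber foot disc 22 mm across under the strap's nose, 110 mm from the pivot; underside 54 mm high while the lever is up. The lever drives it down 6 mm onto the block, then squeezes the block with about 14 N through a spring
- jar: bystander: small round glass jar, 44 mm across, 58 mm tall, on the near left corner of the jig board; origin at the centre of its underside
- bolt: bystander: short steel bolt standing on its head, 26 mm across, 50 mm tall, on the near right corner of the jig board; origin at the centre of its underside
- offcut: bystander: pale wooden offcut 40 x 55 x 22 mm on the far right corner of the jig board; origin at the centre of its underside
- screwdriver: bystander: screwdriver lying on the bench to the left of the jig
- hammer: bystander: hammer lying on the bench to the right of the jig
- mug: bystander: white mug, 80 mm across and 90 mm tall, standing on the bench beside the jig
- oil: bystander: grey oil bottle, 64 mm across and 150 mm tall, standing on the bench beside the jig
There are look-alikes about, which are no part of the job. Of the things shaped like the block, the brown one is meant.

How it is judged:
On the way, in this order (a step that is already met when the one before it is completed fails the run):
1. the strap is swung over the block to its stop with the lever still up (value of joint strap below 0.05 rad and value of joint lever below 0.45 rad), for 0.2 s.
2. the lever is pressed fully down with the strap over the block (value of joint lever above 0.9 rad and value of joint strap below 0.07 rad), for 0.2 s.
At the end, for the whole second after the job is handed in: strap within 0.07 rad of its stop over the block, lever within 0.06 rad of fully down and at rest, the foot pressing the block with more than 5 N, the block flat, at rest and within 12 mm of where it started (all of step 2 and contact force between foot and block above 5 N and distance of block from where it was at the start of the episode below 0.012 m and linear speed of block below 0.02 m/s and angle between block's own z axis and vertical below 0.05 rad and velocity of joint lever below 0.05 rad/s); the robot touches nothing.
It fails at once if the lever is pushed down (past 0.45) before the strap is over the block (value of joint lever above 0.45 rad and value of joint strap above 0.12 rad).
It fails at once if the block is lifted or tipped (height (world z) of block above 0.026 m or angle between block's own z axis and vertical above 0.2 rad).
It fails at once if a bystander is moved by more than 30 mm, lifted or knocked over (distance of any of jar, bolt, offcut, screwdriver, hammer, mug, oil from where it was at the start of the episode above 0.03 m or angle between any of jar, bolt, mug, oil's own z axis and vertical above 0.5 rad).
It also fails if it takes over 48 s, if anything falls off the work surface, if the arm or the gripper's body presses on something with over 40 N, if the wrist force passes 120 N, or if a joint passes its speed limit or range.

## Robot

A 7-joint arm with a two-finger parallel gripper is mounted at the origin on the work surface. World frame = base frame: x ahead of the robot, y to its left, z up, the work surface at z = 0. Lengths are in m, angles in rad, forces in N, time in s.
With the tool pointing down it reaches from about 0.35 to 0.9 m from the base axis. Payload 8.1 kg.
Tool frame: the origin (TCP) lies between the finger pads; the fingertips stand ahead of it and the grasp point (between the pads) is the TCP (arm.nose_length is the z of the fingertips in the tool frame, in m); z points along the fingers, y is the line along which they close (so a half turn about z gives the same grasp; the last joint's range is limited). The gripper opens to 92 mm and grips with 3 to 60 N. Pads are 19 mm wide; open, the fingers measure 130 mm over their backs; the gripper's body (75 mm by 190 mm) begins 47 mm behind the grasp point.
Start: joints at [1.208, 0.434, 0.025, 1.573, -0.012, 1.134, -0.075], TCP at [0.161, -0.604, 0.246] pointing down, gripper open.
Joint ranges: [-2.62, 2.62], [-0.44, 2.09], [-1.27, 1.32], [0.08, 2.57], [-1.32, 4.46], [0.12, 2], [-2.74, 2.74]. Speed limits (rad/s): [2.22, 2.22, 3.01, 3.01, 3.14, 3.14, 3.14].

## Interface

Orientations are given as a rotation vector (axis times angle).
In Python, from cell import sensors, optics, arm gives the robot as it stands.
- The arm moves only by the tool arm_command, never from a script. Its argument "deltas" is one flat list of numbers, 7 for each row, row after row: the turn, a rotation vector about the world's x, y, z as a fraction of full scale, then the shift along the world's x, y, z as a fraction of full scale, then the finger opening in mm, from 0 to 91.8. In form: [wx, wy, wz, dx, dy, dz, fingers, wx, wy, wz, dx, dy, dz, fingers, ...]. A call has 1 to 20 rows; each row is the pose to reach, as a shift and turn from the pose commanded when the call began; what a row does not reach only later rows make up. Full scale, the value 1, is 1 m for a shift and 90 degrees for a turn. A row lasts 1/10 s, in which the tool goes at most 50 mm and 8.59 degrees, less where a joint would pass 70% of its speed; a pose out of reach is approached as far as the arm can. A call with a number of a shift or a turn outside -1 to 1 is refused whole. A call with a gripper value outside its range is refused whole. The fingers move at their own pace and stop on an object; "force" is the grip in N (left out, the last holds). Time passes only in rows, so rows that repeat a pose let the fingers close. It gives the time, the measured TCP pose, the force, the opening and the grip force at its end, in the units of the state.
- sensors.observe(): the state, without advancing time (a new reading comes with each control period).
- optics.get_image(name): name is "scene" or "top" or "wrist"; returns the picture (400x640x3 uint8, blue, green, red); there is no depth.
- optics.calibration(name): a dict with "camera_matrix" (3x3 intrinsics, pixels), "rvec" (rotation vector, rad) and "tvec" (3), from world to camera coordinates, as OpenCV has them. Camera axes: x right, y down, z forward; pixel columns grow to the right and rows downward; lengths in m; the calibration is good to about 2 mm. A picture is of the moment at which its call begins: read the wrist's pose just before it. calibration takes no time and is no camera call; for the wrist camera it gives the pose at the moment of the call.
- arm.sign_off(): hands the job in; it is judged then, once.
The state is a dict: "clock": time; "joints": joint angles; "dq": joint speeds; "joint_efforts": joint torques, N m; "position": TCP position; "ee_rot": TCP orientation; "force": force on the tool from outside, world axes, zero at the start; "ft_torque": the same for the moment, N m; "width": opening from 0.0 (shut) to 1.0 (fully open); "gripper_force": force on a finger pad.
Only numpy, scipy, OpenCV 4.12 (cv2) and the standard library are available. Lean on these libraries where they do the work, as an engineer would, in place of code of your own. Each camera call takes 0.05 s, during which the arm holds its last target. There are 200 camera calls.

## Working session

There is one attempt and no reset: what is moved stays moved. The work goes in short steps, Python scripts to look and compute and a tool call to move; the robot and the scene stay as the last step left them, time stands still between calls to the robot, and variables do not carry over. Pictures are saved under pics/ and viewed, at most 10 in all, crops included, and the job is handed in when it is done.

Besides the shell and the picture viewer there is one more tool, called after "Request:" as name(argument=value, ...) on one line, values as JSON. arm_command: Moves the arm, as the interface text tells. Its arguments: {"type":"object","properties":{"deltas":{"type":"array","items":{"type":"number"}},"force":{"type":"number"}},"required":["deltas"]}

```bash
ls; mkdir -p pics; python3 - <<'E'
from cell import sensors, optics, arm
import cv2
s=sensors.observe()
print(s, arm.nose_length)
for n in ("top","scene"):
    cv2.imwrite(f"pics/{n}0.png",optics.get_image(n)); c=optics.calibration(n); print(n,c)
E
```

```text
pics
{'clock': 0.0, 'joints': array([ 1.20840248,  0.43518785,  0.02494375,  1.57408636, -0.01160548,
        1.13397213, -0.07512814]), 'dq': array([-0.00037136,  0.00035916,  0.00063273,  0.00017071,  0.00075252,
       -0.00143728, -0.00105212]), 'joint_efforts': array([-7.84648455e-04, -6.67851305e+01,  9.84350592e-01, -3.14467835e+01,
       -6.05645031e-02,  4.30360821e-02,  1.94606578e-04]), 'position': array([ 0.1603967 , -0.6035832 ,  0.24497057]), 'ee_rot': array([-3.11367700e+00, -4.06630743e-01,  4.92432336e-04]), 'force': array([-0.38510355, -0.64344892,  0.05742608]), 'ft_torque': array([-0.03105035, -0.0569784 , -0.05960379]), 'gripper_force': 0.0, 'width': 0.9998011390446419} 0.019
top {'camera_matrix': array([[387.23317046,   0.        , 326.9535834 ],
       [  0.        , 387.23317046, 197.87517988],
       [  0.        ,   0.        ,   1.        ]]), 'rvec': array([ 2.14556334, -2.17761478,  0.10738921]), 'tvec': array([0.02019911, 0.55947074, 1.15765119])}
scene {'camera_matrix': array([[399.19219492,   0.        , 324.11887373],
       [  0.        , 399.19219492, 205.0385012 ],
       [  0.        ,   0.        ,   1.        ]]), 'rvec': array([ 1.06469711,  2.56062055, -0.86388417]), 'tvec': array([ 0.37686316, -0.22563481,  1.45610001])}
```

View pics/top0.png

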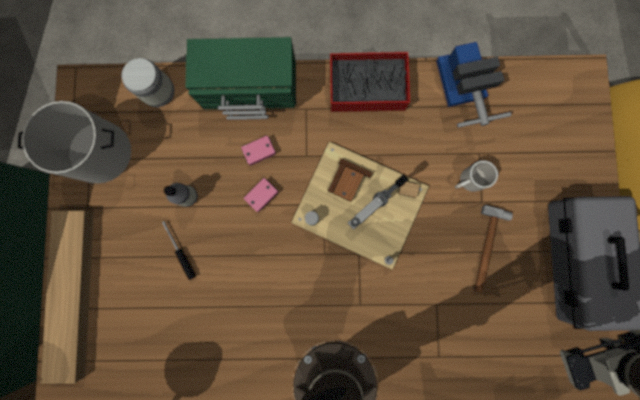

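View pics/scene0.png

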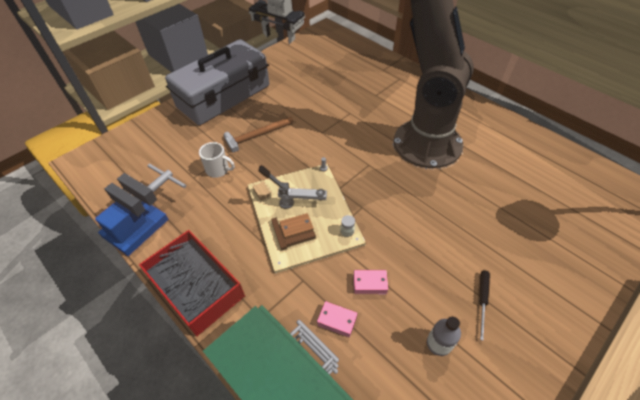

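The top view shows the board with corners near (333,143), (428,186), (393,268) and (293,221). The strap nose is near (355,222), the raised lever end near (403,180), the jar at (312,216) and the bolt at (391,259). I'll enlarge this area and fit the board.

```bash
cat > h.py <<'E'
import numpy as np, cv2
from cell import sensors, optics, arm
def ray(name,uv,z):
    c=optics.calibration(name); R=cv2.Rodrigues(c["rvec"])[0]; t=c["tvec"]
    d=R.T@np.linalg.inv(c["camera_matrix"])@np.array([uv[0],uv[1],1.]); o=-R.T@t
    return o+d*(z-o[2])/d[2]
def proj(name,p):
    c=optics.calibration(name)
    return cv2.projectPoints(np.float64(p).reshape(-1,3),c["rvec"],c["tvec"],c["camera_matrix"],None)[0].reshape(-1,2)
def tri(views):
    A=[];b=[]
    for n,uv in views:
        o=ray(n,uv,0.); d=ray(n,uv,.3)-o; d/=np.linalg.norm(d); P=np.eye(3)-np.outer(d,d); A.append(P); b.append(P@o)
    return np.linalg.solve(sum(A),sum(b))
E
python3 - <<'E'
from h import *
im=cv2.imread("pics/top0.png")
hsv=cv2.cvtColor(im,cv2.COLOR_BGR2HSV)
print(hsv[200,325],hsv[230,390],hsv[280,330])
m=((hsv[...,0]>17)&(hsv[...,0]<32)&(hsv[...,2]>140)&(hsv[...,1]<150)).astype(np.uint8)
k=np.zeros_like(m);k[130:280,280:440]=1
cs=cv2.findContours(m*k,0,2)[0];c=max(cs,key=cv2.contourArea)
r=cv2.minAreaRect(c);print(r);b=cv2.boxPoints(r)
w=np.array([ray("top",p,.018) for p in b]);print(b,w.round(4),w.mean(0),[np.linalg.norm(w[i]-w[i-1]) for i in range(4)])
a=cv2.resize(im[135:275,285:440],None,fx=5,fy=5,interpolation=cv2.INTER_CUBIC)[:600,:775]
s=cv2.imread("pics/scene0.png")
cv2.imwrite("pics/a.png",a)
cv2.imwrite("pics/b.png",cv2.resize(s[145:270,240:370],None,fx=4.8,fy=4.8,interpolation=cv2.INTER_CUBIC))
E
```

```text
[ 20  92 167] [ 21  95 159] [ 15 115 115]
((359.68408203125, 205.1637725830078), (111.8045883178711, 90.6960678100586), 24.304548263549805)
[[290.07172 223.48401]
 [327.401   140.82626]
 [429.29645 186.84354]
 [391.96716 269.50128]] [[ 0.4834  0.1268  0.018 ]
 [ 0.7418  0.008   0.018 ]
 [ 0.5906 -0.3059  0.018 ]
 [ 0.3394 -0.1821  0.018 ]] [ 0.53881543 -0.08831567  0.018     ] [np.float64(0.34079216866192924), np.float64(0.2843233996285489), np.float64(0.34841943610227616), np.float64(0.27999373613798617)]
```

View pics/a.png

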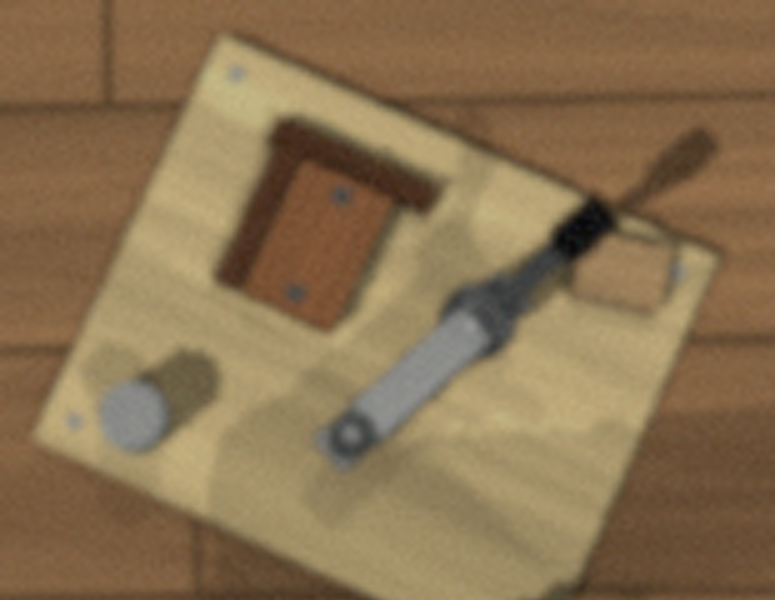

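View pics/b.png

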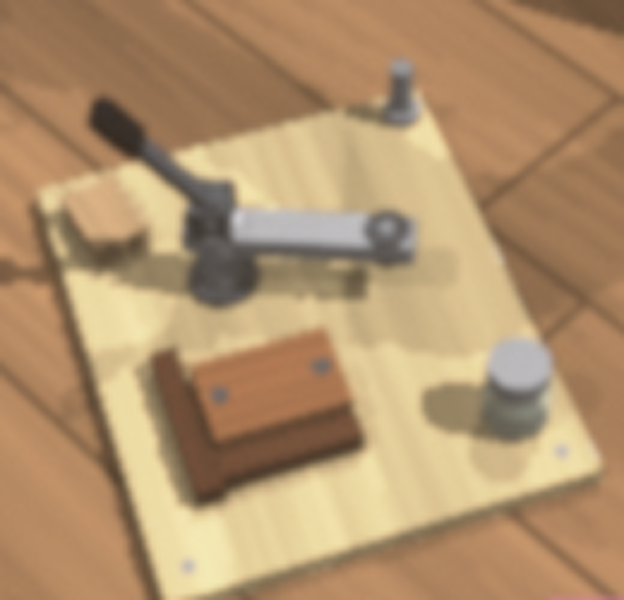

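The enlarged views give: board corners (222,35), (720,250) and (35,440) in the top crop, the nose bolt at (350,435) and the lever grip end at about (600,205). In the scene crop the nose bolt is at (387,230) and the grip end at (103,108). Now I'll work out the jig frame, the strap angle and the push path.

```bash
cat >> h.py <<'E'
A=lambda u,v:((u+.5)/5-.5+285,(v+.5)/5-.5+135)
B=lambda u,v:((u+.5)/4.8-.5+240,(v+.5)/4.8-.5+145)
E
python3 - <<'E'
from h import *
im=cv2.imread("pics/top0.png");hsv=cv2.cvtColor(im,cv2.COLOR_BGR2HSV)
P=[ray("top",A(*p),.018)[:2] for p in((222,35),(720,250),(35,440))]
FL,FR,NL=P
print("board",P,np.linalg.norm(FL-FR),np.linalg.norm(FL-NL))
ang=lambda v:np.arctan2(v[1],v[0])
yaw1=ang(FL-FR)-np.pi/2; yaw2=ang(FL-NL); c=(FR+NL)/2; yaw=(340*yaw1+280*yaw2)/620
S=[ray("scene",B(*p),.018)[:2] for p in((38,193),(602,470),(420,92))]
print("scene corners FR,NL",S, (S[0]+S[1])/2); print("c",c,"yaw",yaw1,yaw2)
R=np.array([[np.cos(yaw),-np.sin(yaw)],[np.sin(yaw),np.cos(yaw)]])
pv=c+R@[.04,-.05]
n=ray("top",A(350,435),.084)[:2]; n2=ray("scene",B(387,230),.084)[:2]
print("pivot",pv,"nose",n,n2,tri([("top",A(350,435)),("scene",B(387,230))]),np.linalg.norm(n-pv),"theta",ang(n-pv)-yaw-np.pi/2)
e=tri([("top",A(597,210)),("scene",B(105,110))]);print("leverend",e,ang(e[:2]-pv)-yaw+np.pi/2,np.linalg.norm(e[:2]-pv))
bl=ray("top",A(320,243),.048)[:2]; print("block jig",R.T@(bl-c))
print("pivot px",proj("top",[*pv,.08]),"in crop",(proj("top",[*pv,.08])-[285,135])*5)
E
```

```text
board [array([0.73920906, 0.00300612]), array([ 0.59764564, -0.30404377]), array([0.48609645, 0.1220277 ])] 0.33811216429625773 0.2797000700305162
scene corners FR,NL [array([ 0.59313621, -0.29780402]), array([0.48769229, 0.12612699]), array([ 0.34128193, -0.17696647])] [ 0.54041425 -0.08583852]
c [ 0.54187104 -0.09100804] yaw -0.4319998560325429 -0.4395506694194941
pivot [ 0.55704983 -0.15321418] nose [ 0.48327817 -0.06790726] [ 0.48393535 -0.06481371] [ 0.48279616 -0.06738051  0.08090749] 0.11278088895408932 theta 1.1484217393642884
leverend [ 0.59486702 -0.19408711  0.1841023 ] 1.1819950354822155 0.05568425578435631
block jig [0.03872284 0.0582475 ]
pivot px [[383.02835193 196.09392278]] in crop [[490.14175967 305.46961388]]
```

Request:
arm_command(deltas=[0,0,0.09,0.024,0.041,0,0,0,0,0.18,0.048,0.082,0,0,0,0,0.27,0.072,0.123,0,0,0,0,0.36,0.096,0.164,0,0,0,0,0.45,0.12,0.205,0,0,0,0,0.54,0.144,0.246,0,0,0,0,0.63,0.168,0.287,0,0,0,0,0.72,0.192,0.328,0,0,0,0,0.81,0.216,0.369,0,0,0,0,0.9,0.24,0.41,0,0,0,0,0.9,0.264,0.451,0,0,0,0,0.9,0.285,0.488,0,0,0,0,0.9,0.285,0.488,0,0,0,0,0.9,0.285,0.488,0,0])

```text
clock: 1.5
position: [0.4456, -0.1152, 0.2455]
ee_rot: [-2.101, -2.335, 0.0]
force: [0.1, -0.4, -0.7]
width: 0.003
gripper_force: 0.0
```

Request:
arm_command(deltas=[0,0,0.09,0,0,-0.035,0,0,0,0.18,0,0,-0.07,0,0,0,0.27,0,0,-0.105,0,0,0,0.36,0,0,-0.135,0,0,0,0.388,0,0,-0.155,0,0,0,0.388,0,0,-0.162,0,0,0,0.388,0,0,-0.162,0,0,0,0.388,0,0,-0.162,0])

```text
clock: 2.3
position: [0.4459, -0.1167, 0.0845]
ee_rot: [1.31, 2.854, -0.0]
force: [0.0, 0.9, -0.1]
width: 0.005
gripper_force: 0.0
```

```bash
python3 - <<'E'
from h import *
cv2.imwrite("pics/c.png",cv2.resize(optics.get_image("scene")[120:270,220:380],None,fx=4,fy=4))
s=sensors.observe();p0=s["position"];print(p0,s["joints"].round(2),s["force"])
pv=np.array([.5564,-.151])
for th in np.linspace(1.15,-.02,13):
    f=1.1354+th;u=np.array([np.cos(f),np.sin(f)]);n=np.array([-u[1],u[0]])
    print(round(th,3),round((th-1.15)/(np.pi/2),3),(pv+.1*u+.033*n-p0[:2]).round(4))
E
```

```text
[ 0.44612031 -0.11655106  0.08476653] [ 0.58  0.46 -0.57  2.11  0.39  0.68  0.46] [ 0.29265434 -0.19749077  0.05134018]
1.15 0.0 [0.0198 0.0195]
1.052 -0.062 [0.0255 0.028 ]
0.955 -0.124 [0.032 0.036]
0.857 -0.186 [0.0392 0.0433]
0.76 -0.248 [0.0471 0.0498]
0.662 -0.31 [0.0556 0.0556]
0.565 -0.372 [0.0646 0.0604]
0.468 -0.434 [0.0741 0.0644]
0.37 -0.497 [0.0839 0.0675]
0.272 -0.559 [0.0939 0.0696]
0.175 -0.621 [0.1041 0.0707]
0.078 -0.683 [0.1144 0.0708]
-0.02 -0.745 [0.1246 0.0699]
```

View pics/c.png

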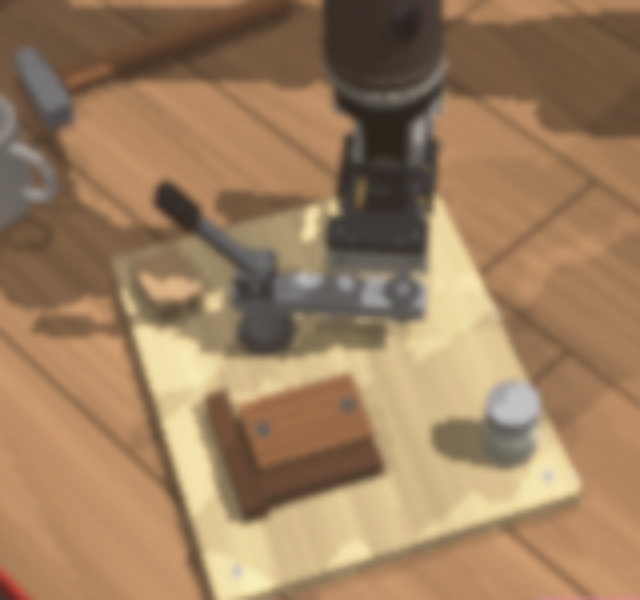

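The crop shows the closed fingers at (385,255), just on the anticlockwise side of the strap near its nose at (405,290). The lever is clear of the hand at (175,200). I can start the push.

Request:
arm_command(deltas=[0,0,0,0.01,0.01,0,0,0,0,0,0.02,0.02,0,0,0,0,-0.062,0.026,0.028,0,0,0,0,-0.124,0.032,0.036,0,0,0,0,-0.186,0.039,0.043,0,0,0,0,-0.248,0.047,0.05,0,0,0,0,-0.31,0.056,0.056,0,0,0,0,-0.372,0.065,0.06,0,0,0,0,-0.434,0.074,0.064,0,0,0,0,-0.497,0.084,0.068,0,0,0,0,-0.559,0.094,0.07,0,0,0,0,-0.621,0.104,0.071,0,0,0,0,-0.621,0.104,0.071,0,0,0,0,-0.621,0.104,0.071,0,0])

```text
clock: 3.75
position: [0.55, -0.0439, 0.0839]
ee_rot: [2.49, 1.916, 0.001]
force: [0.0, 0.3, 0.6]
width: 0.007
gripper_force: 0.0
```

Request:
arm_command(deltas=[0,0,-0.062,0.01,0,0,0,0,0,-0.11,0.017,0,0,0,0,0,-0.11,0.018,-0.001,0,0,0,0,-0.11,0.018,-0.001,0,0,0,0,-0.11,0.018,-0.001,0,0])

```text
clock: 4.25
position: [0.5671, -0.0461, 0.0838]
ee_rot: [-2.647, -1.691, 0.0]
force: [0.6, -0.6, 0.8]
width: 0.01
gripper_force: 0.0
```

```bash
python3 - <<'E'
from h import *
cv2.imwrite("pics/d.png",cv2.resize(optics.get_image("scene")[120:270,220:380],None,fx=4,fy=4))
s=sensors.observe();print(s["position"],s["force"])
pv=np.array([.5564,-.151]);d=s["position"][:2]-pv;r=np.hypot(*d)
print("theta implied",np.arctan2(d[1],d[0])-np.arctan2(.033,np.sqrt(r*r-.033**2))-1.1354,r)
E
```

```text
[ 0.56716267 -0.04616659  0.08379517] [-0.73798035 -0.1647209   0.45245706]
theta implied 0.014593573715119934 0.1053844306437123
```

View pics/d.png

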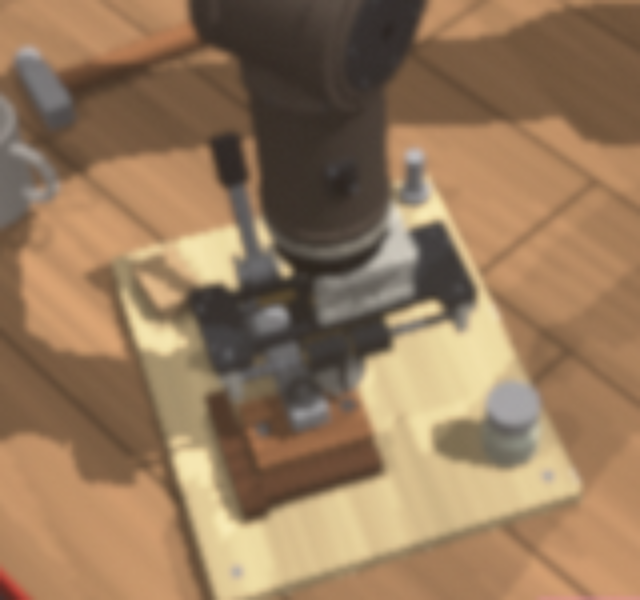

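The strap now lies over the block, with its nose at (305,410), and the lever is still up at (230,150). I'll creep on until it meets the stop.

Request:
arm_command(deltas=[0,0,0,0.002,-0.001,0,0,0,0,0,0.0036,-0.0017,0,0,0,0,0,0.0036,-0.0017,0,0,0,0,0,0.0036,-0.0017,0,0])

```text
clock: 4.7
position: [0.5686, -0.0467, 0.0835]
ee_rot: [-2.645, -1.689, 0.005]
force: [-9.1, 3.8, 8.0]
width: 0.006
gripper_force: 5.3
```

The reaction is about 10 N against the push, so the strap is at its stop. I'll back off, rise, and look again.

Request:
arm_command(deltas=[0,0,0,0.0036,-0.0017,0,0,0,0,0,-0.01,0.005,0,0,0,0,0,-0.03,0.014,0,0,0,0,0,-0.05,0.023,0,0,0,0,0,-0.07,0.033,0.04,0,0,0,0,-0.1,0.04,0.08,0,0,0,0,-0.13,0.05,0.12,0,0,0,0,-0.16,0.05,0.15,0,0,0,0,-0.19,0.05,0.17,0,0,0,0,-0.19,0.05,0.17,0,0,0,0,-0.19,0.05,0.17,0,0])

```text
schema error: expected a multiple of 7 numbers
```

```bash
python3 - <<'E'
from h import *
s=sensors.observe();print(s["position"],s["ee_rot"],s["force"])
a=optics.get_image("top");b=optics.get_image("scene")
cv2.imwrite("pics/e.png",np.hstack([cv2.resize(a[135:255,310:440],None,fx=3,fy=3,interpolation=2),cv2.resize(b[135:255,235:365],None,fx=3,fy=3,interpolation=2)]))
E
```

```text
[ 0.5686199  -0.04667508  0.08350559] [-2.64534044 -1.68864603  0.00545633] [-9.08829801  3.79791665  7.96281211]
```

View pics/e.png

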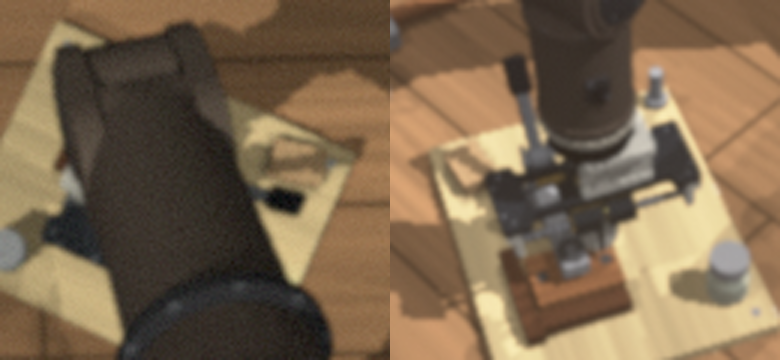

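The refused call moved nothing. The arm still stands at the stop and hides the strap in the top view, with the lever up at (285,200). I'll resend the retreat.

Request:
arm_command(deltas=[0,0,0,-0.01,0.005,0,0,0,0,0,-0.03,0.014,0,0,0,0,0,-0.05,0.023,0,0,0,0,0,-0.07,0.033,0.04,0,0,0,0,-0.1,0.04,0.08,0,0,0,0,-0.13,0.05,0.12,0,0,0,0,-0.16,0.05,0.15,0,0,0,0,-0.19,0.05,0.17,0,0,0,0,-0.19,0.05,0.17,0,0,0,0,-0.19,0.05,0.17,0])

```text
clock: 5.8
position: [0.3812, 0.002, 0.2543]
ee_rot: [2.648, 1.687, 0.003]
force: [-0.0, -0.4, 0.1]
width: 0.007
gripper_force: 0.0
```

```bash
python3 - <<'E'
from h import *
s=sensors.observe();print(s["clock"],s["position"],s["ee_rot"],s["force"])
a=optics.get_image("top");b=optics.get_image("scene")
cv2.imwrite("pics/f.png",np.hstack([cv2.resize(a[135:255,310:440],None,fx=3,fy=3,interpolation=2),cv2.resize(b[135:255,235:365],None,fx=3,fy=3,interpolation=2)]))
E
```

```text
5.8 [0.38118431 0.00203796 0.25431858] [2.64767823 1.68693113 0.00309334] [-0.0233564  -0.38264357  0.12392194]
```

View pics/f.png

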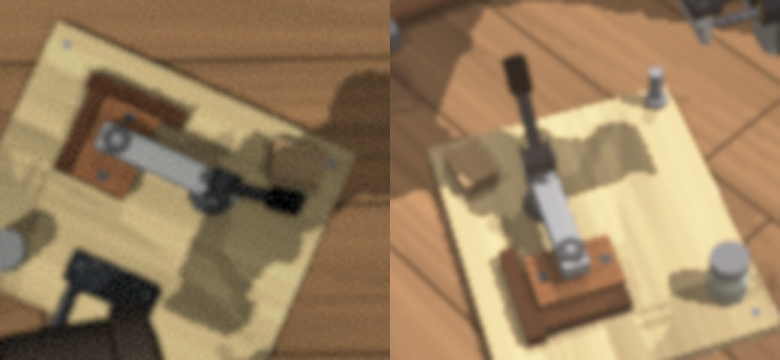

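The strap now lies over the block with its nose at (117,137) in the top half. The lever is raised, its end at (292,200) in the top half and (517,72) in the scene half.

```bash
python3 - <<'E'
from h import *
T=lambda u,v:((u+.5)/3-.5+310,(v+.5)/3-.5+135); S=lambda u,v:((u-390+.5)/3-.5+235,(v+.5)/3-.5+135)
pv=np.array([.5564,-.151])
n=tri([("top",T(117,137)),("scene",S(570,250))]);d=n[:2]-pv
print("nose",n,np.hypot(*d),"theta",np.arctan2(d[1],d[0])-1.1354)
e=tri([("top",T(294,201)),("scene",S(517,66))]);d=e[:2]-pv;print("end",e,np.hypot(*d),np.arctan2(d[1],d[0])-1.1354+np.pi)
p=sensors.observe()["position"];u=-np.array([np.cos(1.1354),np.sin(1.1354)])
for l,z in((.05,.25),(.05,.215),(.055,.195),(.065,.175),(.075,.155),(.08,.135),(.083,.12)):
    print(l,z,(np.r_[pv+l*u,z]-p).round(4))
E
```

```text
nose [ 0.60358477 -0.05177205  0.08372183] 0.10987532965577973 theta -0.008475374506290878
end [ 0.5287007  -0.20403752  0.17227009] 0.05983501858772475 -0.04589926586257942
0.05 0.25 [ 0.1538 -0.1985 -0.0033]
0.05 0.215 [ 0.1538 -0.1985 -0.0383]
0.055 0.195 [ 0.1517 -0.203  -0.0583]
0.065 0.175 [ 0.1475 -0.2121 -0.0783]
0.075 0.155 [ 0.1432 -0.2211 -0.0983]
0.08 0.135 [ 0.1411 -0.2257 -0.1183]
0.083 0.12 [ 0.1399 -0.2284 -0.1333]
```

Request:
arm_command(deltas=[0,0,0,0.03,-0.04,0,0,0,0,0,0.06,-0.08,0,0,0,0,0,0.09,-0.12,0,0,0,0,0,0.12,-0.16,0,0,0,0,0,0.154,-0.199,0,0,0,0,0,0.154,-0.199,0,0,0,0,0,0.154,-0.199,0,0,0,0,0,0.154,-0.199,-0.02,0,0,0,0,0.154,-0.199,-0.038,0,0,0,0,0.152,-0.203,-0.058,0,0,0,0,0.15,-0.208,-0.068,0,0,0,0,0.148,-0.212,-0.078,0,0,0,0,0.145,-0.217,-0.088,0,0,0,0,0.143,-0.221,-0.098,0,0,0,0,0.142,-0.223,-0.108,0,0,0,0,0.142,-0.223,-0.108,0])

```text
clock: 7.5
position: [0.5222, -0.2208, 0.1442]
ee_rot: [-2.649, -1.686, 0.002]
force: [0.3, -0.2, 0.1]
width: 0.003
gripper_force: 0.0
```

```bash
python3 - <<'E'
from h import *
b=optics.get_image("scene")
cv2.imwrite("pics/g.png",cv2.resize(b[125:255,235:365],None,fx=4,fy=4,interpolation=2))
E
```

```text
(no output)
```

View pics/g.png

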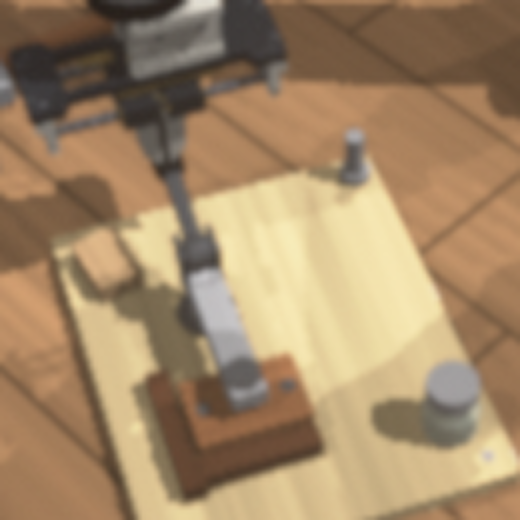

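The fingertips at (165,150) are on the lever, which is following down, and the strap is still over the block with its nose at (243,380). I'll press on to level.

Request:
arm_command(deltas=[0,0,0,-0.001,-0.002,-0.008,0,0,0,0,-0.002,-0.004,-0.016,0,0,0,0,-0.002,-0.005,-0.022,0,0,0,0,-0.002,-0.005,-0.026,0,0,0,0,-0.002,-0.005,-0.028,0,0,0,0,-0.002,-0.005,-0.028,0,0,0,0,-0.002,-0.005,-0.028,0])

```text
clock: 8.25
position: [0.5214, -0.2255, 0.1196]
ee_rot: [2.648, 1.688, 0.001]
force: [-7.6, 4.5, 26.0]
width: 0.004
gripper_force: 12.8
```

The 26 N reaction at tip height 0.1006 m shows the lever at its stop. I'll lift straight up and check the strap angle, since there was some side force.

Request:
arm_command(deltas=[0,0,0,0,0,0.02,0,0,0,0,0,0,0.06,0,0,0,0,0,0,0.1,0,0,0,0,-0.05,0,0.14,0,0,0,0,-0.1,0,0.14,0,0,0,0,-0.14,0,0.14,0,0,0,0,-0.17,0,0.14,0,0,0,0,-0.17,0,0.14,0,0,0,0,-0.17,0,0.14,0])

```text
clock: 9.15
position: [0.3508, -0.2261, 0.2579]
ee_rot: [2.65, 1.686, 0.0]
force: [1.2, 0.9, -0.3]
width: 0.004
gripper_force: 0.0
```

```bash
python3 - <<'E'
from h import *
s=sensors.observe();print(s["clock"],s["position"],s["force"])
a=optics.get_image("top");b=optics.get_image("scene")
cv2.imwrite("pics/i.png",np.hstack([cv2.resize(a[135:255,310:440],None,fx=3,fy=3,interpolation=2),cv2.resize(b[135:255,235:365],None,fx=3,fy=3,interpolation=2)]))
E
```

```text
9.15 [ 0.35082838 -0.22611658  0.25786649] [ 1.18316473  0.94904981 -0.31634202]
```

View pics/i.png

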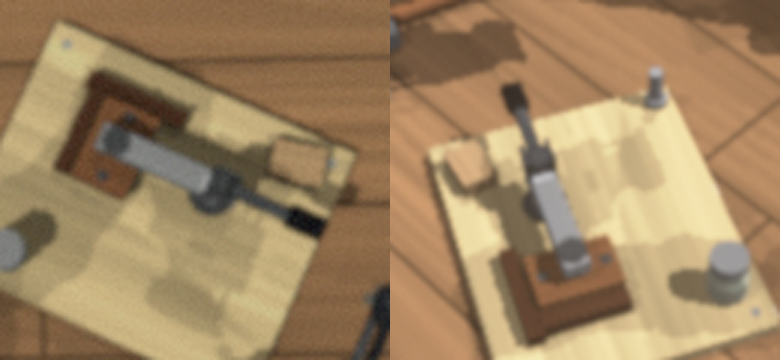

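The lever now looks level, with its end at about (313,224) in the top half and (512,96) in the scene half. The nose is at (117,138), and the hand is clear. I'll check the angles.

```bash
python3 - <<'E'
from h import *
T=lambda u,v:((u+.5)/3-.5+310,(v+.5)/3-.5+135); S=lambda u,v:((u-390+.5)/3-.5+235,(v+.5)/3-.5+135)
pv=np.array([.5564,-.151])
e=tri([("top",T(313,224)),("scene",S(512,96))]);d=e[:2]-pv;print("end",e,np.hypot(*d),np.arctan2(d[1],d[0])-1.1354+np.pi)
for f in("f","i"):
    im=cv2.imread(f"pics/{f}.png");h=cv2.cvtColor(im,cv2.COLOR_BGR2HSV)
    m=((h[...,1]<45)&(h[...,2]>105)).astype(np.uint8);m[:,250:]=0;m[:110]=0;m[215:]=0;m[:,:85]=0
    c=max(cv2.findContours(m,0,2)[0],key=cv2.contourArea)
    l=cv2.fitLine(c,cv2.DIST_L2,0,.01,.01).ravel();p=l[2:];v=l[:2]
    a=ray("top",T(*(p-v*30*np.sign(v[0]))),.08);b=ray("top",T(*(p+v*30*np.sign(v[0]))),.08);d=a-b
    print(f,cv2.contourArea(c),np.arctan2(d[1],d[0])-1.1354)
E
```

```text
end [ 0.51479047 -0.23883699  0.0909554 ] 0.09719408528114783 -0.007001480806973603
f 2370.0 -0.005098972943398117
i 2286.0 0.006750209385277373
```

The strap is within about 0.01 rad of its stop, the lever end is about 91 mm high (level), and the hand is away.

```bash
python3 -c "
from cell import arm
print(arm.sign_off())"
```

```text
the job is handed in; nothing more can be done
None
```

The block is clamped and the job handed in, though no verdict came back: by camera the strap is within about 0.01 rad of its stop and the lever level, with the hand clear; the foot's grip force was not measured directly.

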